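Bleed the reference line valve

TASK

Vent the bleed valve on the small fixture plate: unscrew its little knurled lock nut anticlockwise as far as it goes, then with the closed fingers press the freed pin down until you feel its stop, hold it firmly on the stop with about 10 N for two seconds and let it spring back up. The pin is slender, so never load its button with 15 N. Leave the nut unscrewed and do not disturb the loose bushing, loose nipple, wingtip model or depth gauge.

Things in the scene. Friction and masses are not known exactly. Their poses are not given: they have to be found in the camera images.
- nut_mid (a point): centre of the bleed valve's steel lock nut: a knurled cylinder, 14 mm in diameter, 12 mm tall, axis upright, fully tight at the start. Below it a plain 9 mm steel stem stands free for 20 mm above a 15 mm round foot (plate surface 52 mm below this point); above it the 4 mm pin stands free for 7 mm. It turns on the pin's axis without rising and moves down and up with the pin
- nut (a joint): turn of the lock nut, rad: 0 is fully tight (as at the start), grows anticlockwise seen from above, end stop at 3.3. A lug inside it locks the pin until it is nearly at its end stop (about 2.7). Friction of 0.05 N m holds it where it is left
- pin (a joint): how far the spring-loaded pin is pressed down, m; 0 is up. It does not go down while the nut is not unscrewed. Its inner stop lies at 2.5 to 5.5 mm, differs each time and is not measured: it must be felt. Spring 3 N at the top, 0.35 N more per mm (at most 5 N), then the force rises steeply at the stop; it springs back up by itself
- plunger: the pin's flat round steel button, 7.6 mm wide and 5 mm tall, on the end of the upright 4 mm pin. Origin on the pin's axis, 1 mm below the button; the button's flat top is 6 mm above the origin. It always lies 12 mm above nut_mid. Moves with the pin, z up. The pin is spoiled by 15 N on the button
- bushing_mid (a point): centre of a loose bronze bushing, a ring 24 mm across and 18 mm tall, standing on the fixture plate near the valve
- nipple_c_mid (a point): centre of a loose stainless barbed nipple, 16 mm across its foot and 26 mm tall, standing on the fixture plate. Two more like it are fixed to the plate in a row with the valve, 48 mm apart; the valve has any of the three places
- wing_mid (a point): middle of the loose white resin wingtip model, 130 by 200 mm, 22 mm thick, lying on the counter
- gauge_mid (a point): middle of the loose blued steel depth gauge, a flat T 150 mm long, 100 mm across, 16 mm tall, lying on the counter

How it is judged:
By the outcome, as a careful person would: the job done as asked, in the order asked, and still so for the second after the job is handed in, with the robot touching nothing.
It also fails if it takes over 72 s, if anything falls off the work surface, if the arm or the gripper's body presses on something with over 40 N, if the wrist force passes 120 N, or if a joint passes its speed limit or range.

ROBOT

A 7-joint arm with a two-finger parallel gripper is mounted at the origin on the work surface. World frame = base frame: x ahead of the robot, y to its left, z up, the work surface at z = 0. Lengths are in m, angles in rad, forces in N, time in s.
With the tool pointing down it reaches from about 0.4 to 0.75 m from the base axis. Payload 19.5 kg.
Tool frame: the origin (TCP) lies between the finger pads; the fingertips stand 8 mm ahead of it and the grasp point (between the pads) lies 11 mm behind it (robot.tips_ahead is the x of the fingertips in the tool frame, in m); x points along the fingers, z is the direction in which the jaws open and shut, and the axes are right-handed (so a half turn about x gives the same grasp; the last joint's range is limited). The gripper opens to 85 mm and grips with 20 to 120 N. Pads are 22 mm wide; open, the fingers measure 114 mm over their backs; the gripper's body (76 mm by 85 mm) begins 54 mm behind the grasp point. The pads swing forward as they close: fully open they stand 13 mm farther back than shut.
Start: joints at [1.291, 0.707, -0.028, 1.485, 0.022, 0.951, -0.075], TCP at [0.135, -0.559, 0.239] pointing down, gripper open.
Joint ranges: [-2.71, 2.71], [-0.32, 2.16], [-1.57, 1.52], [0, 2.45], [-1.46, 4.6], [0, 2.02], [-2.83, 2.83]. Speed limits (rad/s): [1.89, 1.89, 2.57, 2.57, 3.01, 3.01, 3.01].

INTERFACE

Orientations are given as a unit quaternion [x, y, z, w].
In Python, from station import robot gives the robot as it stands. The module is installed in compiled form; this text tells all that it offers.
- The arm moves only by the tool arm_command, never from a script. Its argument "moves" is text: rows parted by semicolons, each of 7 numbers parted by spaces: the shift along the tool's x, y, z in mm, then the turn, a rotation vector about the tool's x, y, z in rad, then the closure in counts, from 0 (fully open) to 255 (shut). A call has 1 to 5 rows; each row is the pose to reach, as a shift and turn from the pose commanded when the call began, along the tool's axes at that moment; what a row does not reach only later rows make up. A row lasts 1/10 s, in which the tool goes at most 50 mm and 8.59 degrees, less where a joint would pass 70% of its speed; a pose out of reach is approached as far as the arm can. A call with a gripper value outside its range is refused whole. The fingers move at their own pace and stop on an object; the grip force is fixed at half the most. Time passes only in rows, so rows that repeat a pose let the fingers close. It gives the time, the measured TCP pose, the force and the opening at its end, in the units of the state.
- robot.sense(): the state, without advancing time (a new reading comes with each control period).
- robot.grab_frame(name): name is "scene" or "side" or "wrist"; returns the picture (420x560x3 uint8, red, green, blue); there is no depth.
- robot.calibration(name): a dict with "intrinsics" (3x3 intrinsics, pixels), "R" (3x3) and "t" (3): a world point X has camera coordinates R X + t; the wrist camera has in their place "T_tool_cam" (4x4, takes a point from camera to tool coordinates, whose origin is the TCP and whose axes are the tool frame's). Camera axes: x right, y down, z forward; pixel columns grow to the right and rows downward; lengths in m; the calibration is good to about 2 mm. A picture is of the moment at which its call begins: read the wrist's pose just before it. calibration takes no time and is no camera call.
- robot.sign_off(): hands the job in, once; it reports no verdict.
The state is a dict: "t": time; "q": joint angles; "joint_velocities": joint speeds; "joint_efforts": joint torques, N m; "position": TCP position; "tool_rot": TCP orientation; "force": force on the tool from outside, world axes, zero at the start; "ft_torque": the same for the moment, N m; "width": finger opening in m.
Only numpy, scipy, OpenCV 4.12 (cv2) and the standard library are available. Lean on these libraries where they do the work, as an engineer would, in place of code of your own. Each camera call takes 0.05 s, during which the arm holds its last target.

## Working session

There is one attempt and no reset: what is moved stays moved. The work goes in short steps, Python scripts to look and compute and a tool call to move; the robot and the scene stay as the last step left them, time stands still between calls to the robot, and variables do not carry over. Pictures are saved under pics/ and viewed, and the job is handed in when it is done.

Besides the shell and the picture viewer there is one more tool, called as name(argument=value, ...) on one line, values as JSON. arm_command: Moves the arm, as the interface text tells. Its arguments: {"type":"object","properties":{"moves":{"type":"string"}},"required":["moves"]}

```bash
mkdir -p pics; python3 - <<'E'
from station import robot
import cv2,numpy as np
s=robot.sense();print(s)
for n in ["scene","side","wrist"]:
    f=robot.grab_frame(n);cv2.imwrite(f"pics/{n}0.png",f[:,:,::-1])
    print(n,robot.calibration(n))
print(robot.tips_ahead)
E
```

```text
{'t': 0.0, 'q': array([ 1.29132862,  0.70709201, -0.02764109,  1.48497956,  0.02201762,
        0.95090162, -0.07549836]), 'joint_velocities': array([-0.00018974, -0.00120591,  0.00031238,  0.00017115,  0.00183493,
       -0.00071602,  0.00048819]), 'joint_efforts': array([-8.60963664e-04, -8.83202648e+01,  1.23397037e+00, -2.36164105e+01,
        1.67689839e-02,  6.45170934e-03, -4.01504690e-05]), 'position': array([ 0.13538032, -0.55858076,  0.23883813]), 'tool_rot': array([ 0.43738667,  0.55608583, -0.43693417,  0.55547276]), 'force': array([ 0.57021036, -0.3842569 ,  0.71125191]), 'ft_torque': array([-0.02255347,  0.00675309, -0.00777449]), 'width': 0.08538830847477583}
scene {'intrinsics': array([[427.4509475 ,   0.        , 279.56603694],
       [  0.        , 427.4509475 , 211.90601824],
       [  0.        ,   0.        ,   1.        ]]), 'R': array([[-0.82483368,  0.5652782 , -0.01048609],
       [ 0.35369917,  0.50145819, -0.78958   ],
       [-0.44107403, -0.6549811 , -0.61355804]]), 't': array([ 0.43401551, -0.09147219,  1.36602818])}
side {'intrinsics': array([[470.32640
[... 176 characters left out ...]
 -0.01672296],
       [-0.23530789,  0.43175354, -0.87075776],
       [ 0.44632085, -0.74786124, -0.49142778]]), 't': array([0.45541706, 0.23539301, 1.10549335])}
wrist {'intrinsics': array([[303.23745138,   0.        , 276.61672801],
       [  0.        , 303.23745138, 205.35718161],
       [  0.        ,   0.        ,   1.        ]]), 'T_tool_cam': array([[ 5.65881432e-06, -3.17817330e-01,  9.48151963e-01,
        -1.33378499e-01],
       [ 1.00073443e-03, -9.48151486e-01, -3.17817176e-01,
         8.21307203e-02],
       [ 9.99999499e-01,  9.50646778e-04,  3.12685330e-04,
        -5.36406578e-04],
       [ 0.00000000e+00,  0.00000000e+00,  0.00000000e+00,
         1.00000000e+00]])}
0.008
```

View pics/scene0.png

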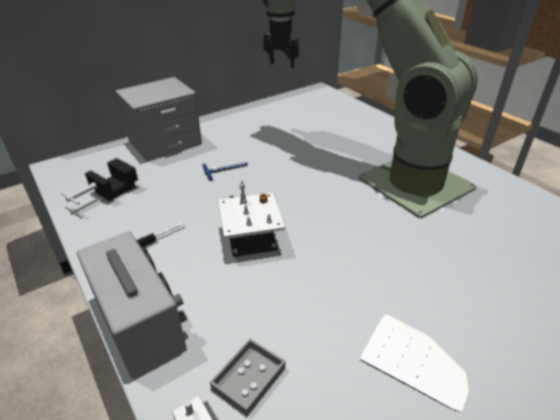

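View pics/side0.png

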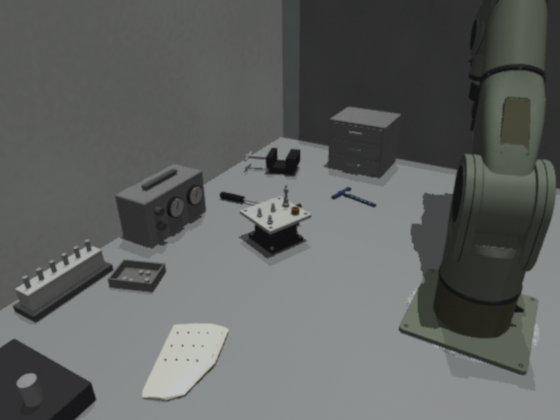

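View pics/wrist0.png

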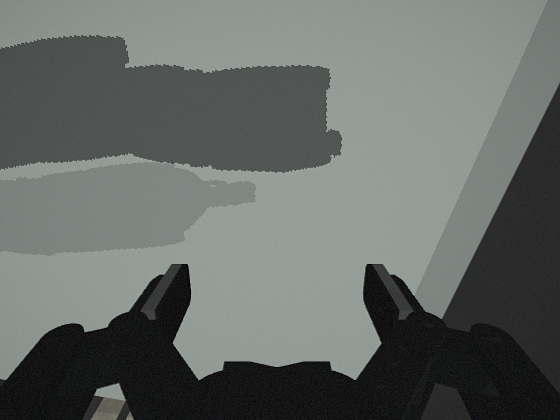

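```bash
python3 - <<'E'
import cv2,numpy as np
a=cv2.imread("pics/scene0.png")[165:265,190:310];b=cv2.imread("pics/side0.png")[170:260,220:330]
cv2.imwrite("pics/c1.png",cv2.resize(a,None,fx=6,fy=6,interpolation=cv2.INTER_CUBIC))
cv2.imwrite("pics/c2.png",cv2.resize(b,None,fx=6,fy=6,interpolation=cv2.INTER_CUBIC))
E
```

```text
(no output)
```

View pics/c1.png

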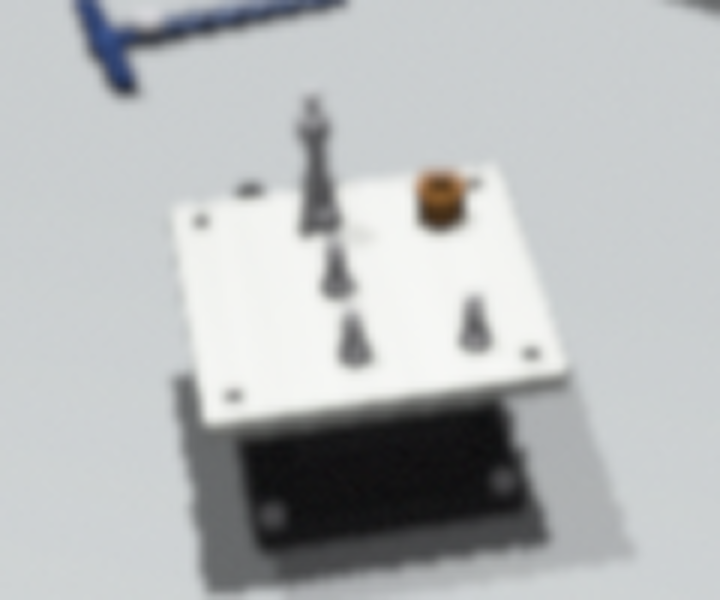

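View pics/c2.png

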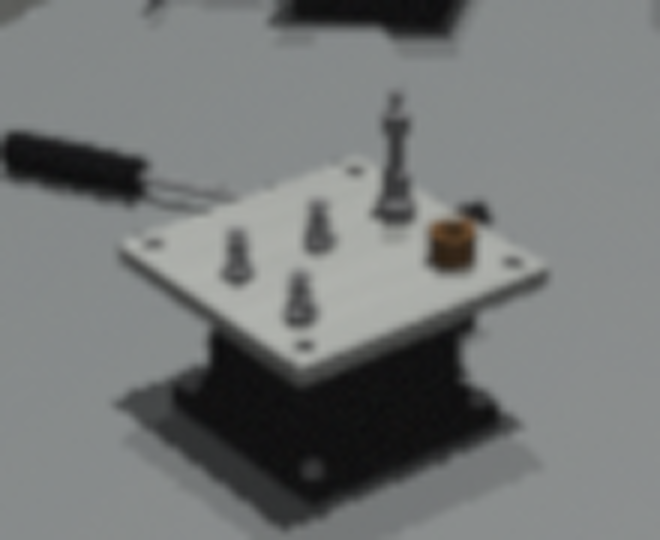

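```bash
cat > h.py <<'E'
from station import robot
import cv2,numpy as np
from scipy.spatial.transform import Rotation as Ro
def P(n):
    c=robot.calibration(n);return c["intrinsics"]@np.c_[c["R"],c["t"]]
def Pw(s):
    c=robot.calibration("wrist");T=np.eye(4);T[:3,:3]=Ro.from_quat(s["tool_rot"]).as_matrix();T[:3,3]=s["position"]
    return c["intrinsics"]@np.linalg.inv(T@c["T_tool_cam"])[:3]
def proj(P,X):
    x=P@np.r_[X,1];return x[:2]/x[2]
def tri(Ps,uv):
    A=np.concatenate([[u*p[2]-p[0],v*p[2]-p[1]] for p,(u,v) in zip(Ps,uv)])
    X=np.linalg.svd(A)[2][-1];X=X[:3]/X[3]
    return X,[np.round(proj(p,X)-np.array(q),1) for p,q in zip(Ps,uv)]
E
python3 - <<'E'
from h import *
a=lambda x,y:(190+(x+.5)/6-.5,165+(y+.5)/6-.5)
b=lambda x,y:(220+(x+.5)/6-.5,170+(y+.5)/6-.5)
Ps=[P("scene"),P("side")]
for n,p,q in [("button",(312,102),(397,100)),("nut",(314,132),(396,130)),("foot",(320,225),(396,212)),("bush",(441,200),(452,246)),("n1",(337,270),(319,228)),("n2",(354,338),(237,258)),("n3",(475,325),(299,302)),
 ("cFL",(200,220),(355,171)),("c2",(475,183),(513,262)),("c3",(531,353),(305,346)),("c4",(233,396),(153,244))]:
    X,r=tri(Ps,[a(*p),b(*q)]);print(n,X.round(4),r)
s=robot.sense();R=Ro.from_quat(s["tool_rot"]).as_matrix();print(R.round(3))
E
```

```text
button [ 0.5605 -0.1194  0.1551] [array([0.2, 1. ]), array([ 0.3, -0.7])]
nut [ 0.5607 -0.119   0.1393] [array([0.2, 1.2]), array([ 0.3, -0.8])]
foot [ 0.5617 -0.1189  0.092 ] [array([0.1, 0.4]), array([ 0.1, -0.3])]
bush [ 0.5147 -0.0914  0.1002] [array([0.2, 1.1]), array([ 0.3, -0.8])]
n1 [ 0.5788 -0.074   0.1011] [array([0.2, 0.9]), array([ 0.3, -0.6])]
n2 [ 0.5974 -0.029   0.1018] [array([0.2, 1. ]), array([ 0.3, -0.7])]
n3 [ 0.5509 -0.0088  0.1007] [array([0.2, 1. ]), array([ 0.3, -0.7])]
cFL [ 0.6038 -0.1522  0.0907] [array([0.2, 1. ]), array([ 0.3, -0.7])]
c2 [ 0.4886 -0.1043  0.0916] [array([0.2, 0.9]), array([ 0.3, -0.7])]
c3 [0.5361 0.0107 0.0916] [array([0.2, 1. ]), array([ 0.4, -0.7])]
c4 [ 0.6511 -0.0367  0.0914] [array([0.2, 1. ]), array([ 0.3, -0.6])]
[[-0.     0.972  0.236]
 [ 0.001  0.236 -0.972]
 [-1.    -0.    -0.001]]
```

```bash
python3 - <<'E'
from h import *
Ps=[P("scene"),P("side")]
for p,q in [((186,81),(331,115)),((199,95),(331,115)),((119,93),(399,117)),((199,95),(388,131)),((186,81),(388,131)),((131,105),(345,110)),((119,93),(331,115)),((199,95),(399,117)),((186,81),(399,117))]:
    X,r=tri(Ps,[p,q]);print(X.round(3),r)
E
```

```text
[ 0.554 -0.415  0.305] [array([1.3, 8.8]), array([ 1.5, -6.5])]
[ 0.539 -0.372  0.299] [array([0.1, 0.5]), array([ 0.1, -0.4])]
[ 0.557 -1.209  0.042] [array([-0.3, -2.1]), array([-0.4,  1.6])]
[ 0.429 -0.63   0.185] [array([0.1, 0.7]), array([ 0.1, -0.5])]
[ 0.444 -0.692  0.189] [array([1.3, 8.9]), array([ 1.7, -7.2])]
[ 0.639 -0.723  0.19 ] [array([-0.7, -5.3]), array([-1.1,  3.7])]
[ 0.678 -0.697  0.207] [array([1. , 7.3]), array([ 1.2, -5.1])]
[ 0.411 -0.671  0.2  ] [array([-1. , -8.6]), array([-1.9,  6.7])]
[ 0.426 -0.738  0.203] [array([-0. , -0.2]), array([-0. ,  0.2])]
```

arm_command(moves="0 517 -327 0 0 0 0;0 517 -327 0 0 0 0;0 517 -327 0 0 0 0;0 517 -327 0 0 0 0;0 517 -327 0 0 0 0")

```text
t: 0.65
position: [0.3103, -0.3775, 0.2393]
tool_rot: [0.437, 0.556, -0.437, 0.556]
force: [0.6, -0.6, -0.8]
width: 0.0856
```

arm_command(moves="0 306 -193 0 0 0 0;0 306 -193 0 0 0 0;0 306 -193 0 0 0 0;0 306 -193 0 0 0 0;0 306 -193 0 0 0 0")

```text
t: 1.15
position: [0.4845, -0.1979, 0.2393]
tool_rot: [0.437, 0.556, -0.437, 0.556]
force: [0.4, -0.7, 0.3]
width: 0.0851
```

```bash
python3 - <<'E'
from station import robot
print(robot.sense())
E
```

```text
{'t': 1.15, 'q': array([ 0.2954377 ,  0.6309371 ,  0.05672504,  1.6738343 , -0.04500104,
        0.83824512, -0.96151474]), 'joint_velocities': array([-0.93325143,  0.24493051,  0.09437576, -0.58149826, -0.07033174,
        0.33420794, -0.82536921]), 'joint_efforts': array([  9.41222727, -85.93249083,   0.89012342, -16.47481978,
         0.10895002,  -1.06189135,   2.61097915]), 'position': array([ 0.48453747, -0.19791685,  0.23930184]), 'tool_rot': array([ 0.43711209,  0.55585577, -0.43714584,  0.55575256]), 'force': array([ 0.36402736, -0.6907871 ,  0.28178456]), 'ft_torque': array([-0.10056672,  0.0108796 , -0.07041984]), 'width': 0.08514560710617666}
```

arm_command(moves="0 94 -60 0.6 0 0 0;0 94 -60 0.6 0 0 0;0 94 -60 0.6 0 0 0;0 94 -60 0.6 0 0 0;0 94 -60 0.6 0 0 0")

```text
t: 1.65
position: [0.5607, -0.1187, 0.2389]
tool_rot: [-0.582, -0.401, 0.583, -0.401]
force: [-0.1, -0.2, -0.1]
width: 0.0854
```

arm_command(moves="0 0 0 0 0 0 0;0 0 0 0 0 0 0;0 0 0 0 0 0 0")

```text
t: 1.95
position: [0.5605, -0.1197, 0.2394]
tool_rot: [0.582, 0.402, -0.582, 0.402]
force: [0.5, -0.0, 0.6]
width: 0.0852
```

```bash
python3 - <<'E'
from h import *
s=robot.sense();print(s["t"],s["q"].round(3),s["position"],Ro.from_quat(s["tool_rot"]).as_matrix().round(3),s["force"])
f=robot.grab_frame("wrist");cv2.imwrite("pics/w1.png",f[:,:,::-1])
np.save("s1.npy",np.r_[s["position"],s["tool_rot"]])
for X in [(.5607,-.119,.142),(.5607,-.119,.16)]: print(proj(Pw(s),X))
E
```

```text
1.95 [ 0.026  0.719  0.258  1.497 -0.208  0.953 -1.588] [ 0.56046925 -0.11967923  0.23938884] [[ 0.     0.936 -0.353]
 [ 0.    -0.353 -0.936]
 [-1.    -0.    -0.   ]] [ 0.49359725 -0.0102061   0.55396843]
[276.49147706 210.55953028]
[276.48271989 218.56570878]
```

View pics/w1.png

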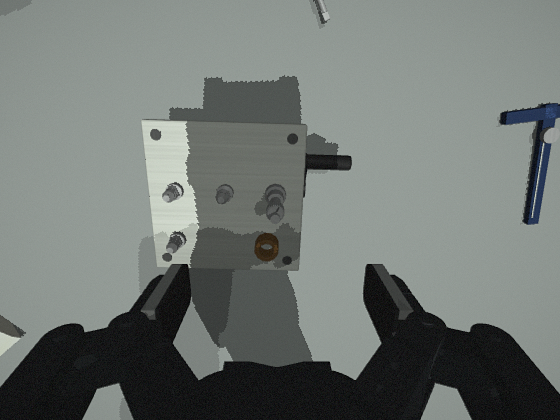

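```bash
python3 - <<'E'
import cv2
a=cv2.imread("pics/w1.png")[165:275,210:320]
cv2.imwrite("pics/w1c.png",cv2.resize(a,None,fx=5.4545454,fy=5.4545454,interpolation=cv2.INTER_CUBIC))
E
```

```text
(no output)
```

View pics/w1c.png

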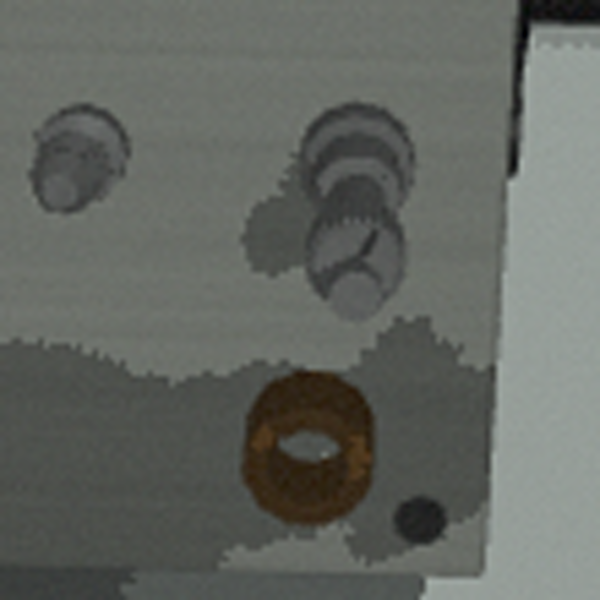

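arm_command(moves="45 0 -1.3 0 0 0 0;50 0 -1.3 0 0 0 0;50 0 -1.3 0 0 0 0;50 0 -1.3 0 0 0 0")

```text
t: 2.4
position: [0.5615, -0.1184, 0.1907]
tool_rot: [0.582, 0.401, -0.582, 0.402]
force: [0.1, 0.7, 1.0]
width: 0.0855
```

```bash
python3 - <<'E'
from h import *
s=robot.sense();print(s["t"],s["q"].round(3),s["position"],s["force"])
f=robot.grab_frame("wrist");cv2.imwrite("pics/w2.png",f[:,:,::-1])
np.save("s2.npy",np.r_[s["position"],s["tool_rot"]])
for X in [(.5607,-.119,.1425),(.5607,-.119,.1605)]: print(proj(Pw(s),X))
cv2.imwrite("pics/w2c.png",cv2.resize(f[180:380,160:400,::-1],None,fx=3,fy=3,interpolation=cv2.INTER_CUBIC))
E
```

```text
2.4 [ 0.033  0.778  0.239  1.561 -0.227  0.829 -1.574] [ 0.56152365 -0.118378    0.19067665] [0.05292677 0.68331939 0.97152878]
[278.89320553 236.53996759]
[279.10939826 249.0111834 ]
```

View pics/w2c.png

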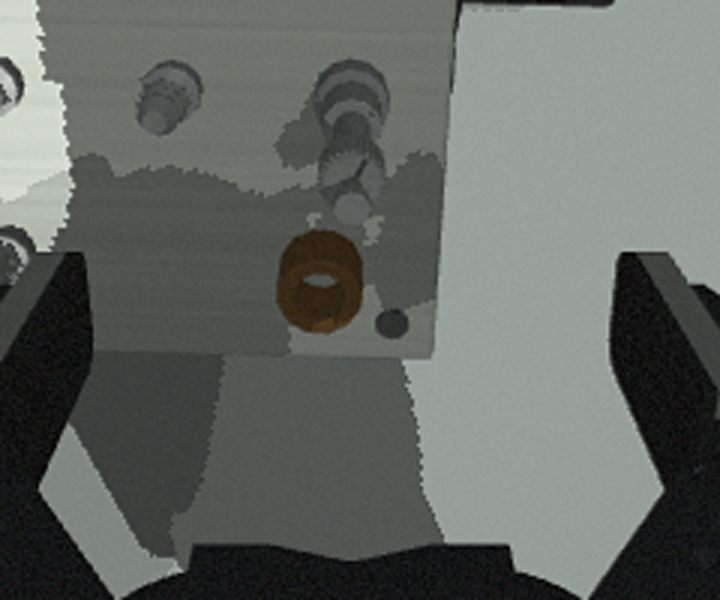

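arm_command(moves="25 -0.5 0 0 0 0 0;48 -0.5 0 0 0 0 0;48 -0.5 0 0 0 0 100;48 -0.5 0 0 0 0 150;48 -0.5 0 0 0 0 170")

```text
t: 2.95
position: [0.5612, -0.1181, 0.1429]
tool_rot: [0.582, 0.401, -0.581, 0.402]
force: [0.6, 0.2, 0.5]
width: 0.0442
```

arm_command(moves="0 0 0 0 0 0 170;0 0 0 0 0 0 170;0 0 0 0 0 0 170;0 0 0 0 0 0 170")

```text
t: 3.35
position: [0.5606, -0.1179, 0.1415]
tool_rot: [0.582, 0.402, -0.582, 0.402]
force: [0.2, -0.0, -0.0]
width: 0.0289
```

```bash
python3 - <<'E'
from h import *
s=robot.sense();print(s["t"],s["q"].round(3),s["position"],s["force"],s["width"])
f=robot.grab_frame("wrist");cv2.imwrite("pics/w3.png",f[180:380,160:400,::-1].repeat(3,0).repeat(3,1))
E
```

```text
3.35 [ 0.044  0.845  0.215  1.613 -0.247  0.711 -1.557] [ 0.56064457 -0.11787336  0.14145306] [ 0.22891513 -0.03673693 -0.01567822] 0.0288809707105999
```

View pics/w3.png

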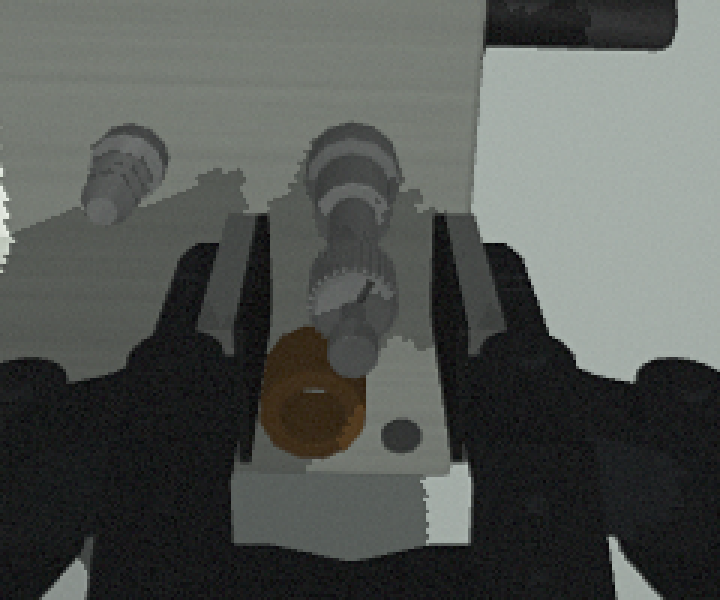

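```bash
python3 - <<'E'
from h import *
s=robot.sense();Pm=Pw(s);R=Ro.from_quat(s["tool_rot"]).as_matrix();p=s["position"]
z=lambda uv:((uv[0]-160)*3,(uv[1]-180)*3)
for y in(-11,0,11):
  for x in (8,5): print(x,y,np.round([z(proj(Pm,p+R@np.array([x,y,k])/1e3)) for k in(-14.4,0,14.4)]).tolist())
for h in (.1365,.1485,.1605): print(h,z(proj(Pm,(.5607,-.119,h))))
print(R.T@(np.array([.5607,-.119,.1425])-p))
E
```

```text
8 -11 [[273.0, 315.0], [353.0, 315.0], [433.0, 315.0]]
5 -11 [[272.0, 325.0], [353.0, 325.0], [435.0, 325.0]]
8 0 [[271.0, 261.0], [353.0, 261.0], [435.0, 261.0]]
5 0 [[270.0, 270.0], [353.0, 270.0], [437.0, 270.0]]
8 11 [[270.0, 205.0], [353.0, 205.0], [437.0, 205.0]]
5 11 [[268.0, 213.0], [354.0, 213.0], [439.0, 213.0]]
0.1365 (np.float64(359.35382823634944), np.float64(268.17843393642033))
0.1485 (np.float64(360.1137564890586), np.float64(307.0306408226211))
0.1605 (np.float64(361.00258850863435), np.float64(352.4732012071141))
[-0.00112597  0.00046299  0.00102106]
```

arm_command(moves="0 0 0 0 0 0 200;0 0 0 0 0 0 215;0 0 0 0 0 0 255;0 0 0 0 0 0 255;0 0 0 0 0 0 255")

```text
t: 3.9
position: [0.5606, -0.118, 0.1414]
tool_rot: [0.582, 0.402, -0.582, 0.402]
force: [-0.8, -1.7, 4.8]
width: 0.0113
```

arm_command(moves="0 0 0 0 0 0 255;0 0 0 0 0 0 255;0 0 0 0 0 0 255")

```text
t: 4.2
position: [0.5606, -0.118, 0.1413]
tool_rot: [-0.582, -0.402, 0.582, -0.402]
force: [-1.8, -1.6, 5.3]
width: 0.0112
```

```bash
python3 - <<'E'
from h import *
s=robot.sense();print(s["t"],s["q"].round(3),s["position"],s["force"],s["ft_torque"],s["width"])
f=robot.grab_frame("wrist");cv2.imwrite("pics/w4.png",f[180:380,160:400,::-1].repeat(3,0).repeat(3,1))
E
```

```text
4.2 [ 0.044  0.845  0.215  1.613 -0.247  0.711 -1.557] [ 0.56058781 -0.11796858  0.14134221] [-1.77852085 -1.63124987  5.27570277] [-0.34937463  0.30632538 -0.00307982] 0.011198173416668556
```

View pics/w4.png

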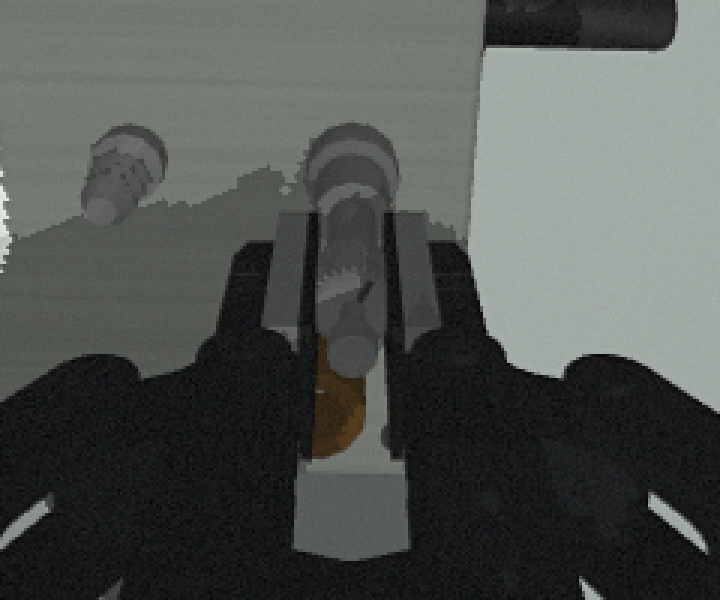

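arm_command(moves="-0.4 0 0 0 0 0 255;-0.4 0 0 0 0 0 255;-0.4 0 0 0 0 0 255")

```text
t: 4.55
position: [0.5606, -0.1179, 0.1415]
tool_rot: [-0.582, -0.402, 0.582, -0.402]
force: [-0.9, -2.1, -2.3]
width: 0.0111
```

arm_command(moves="0 0 0 -0.14 0 0 255;0 0 0 -0.28 0 0 255;0 0 0 -0.42 0 0 255;0 0 0 -0.56 0 0 255;0 0 0 -0.56 0 0 255")

```text
t: 5.05
position: [0.5604, -0.1185, 0.1416]
tool_rot: [0.447, 0.548, -0.447, 0.548]
force: [-0.7, -5.5, -2.1]
width: 0.0113
```

```bash
python3 - <<'E'
from h import *
s=robot.sense();R=Ro.from_quat(s["tool_rot"]).as_matrix();print(s["t"],s["q"].round(3),s["position"],s["force"],"tool",R.T@s["force"],s["ft_torque"],s["width"])
f=robot.grab_frame("wrist");cv2.imwrite("pics/w5.png",f[180:380,160:400,::-1].repeat(3,0).repeat(3,1))
E
```

```text
5.05 [ 0.125  0.833  0.055  1.61  -0.062  0.701 -1.161] [ 0.56044926 -0.11849807  0.14157773] [-0.73833794 -5.50157181 -2.05153889] tool [ 2.05239897 -1.81983987  5.24376662] [-1.20232106  0.06230304  0.0368833 ] 0.01132870233752869
```

View pics/w5.png

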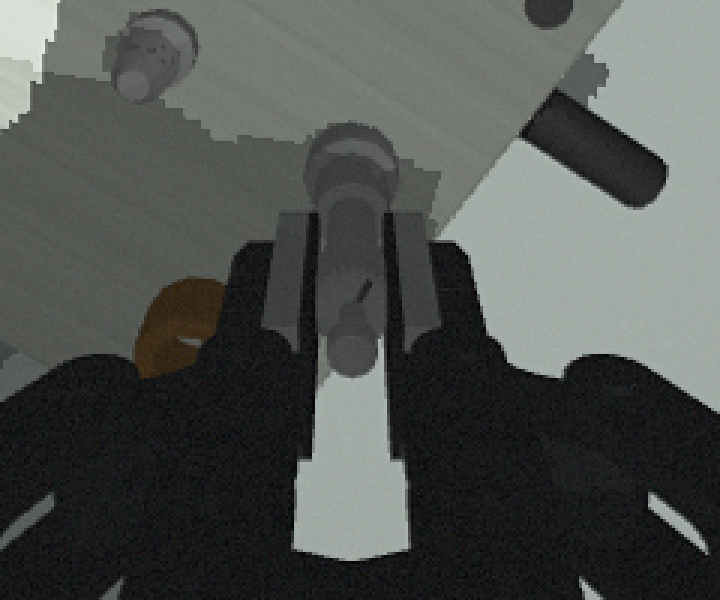

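arm_command(moves="0 0 0.2 -0.14 0 0 255;0 0 0.2 -0.28 0 0 255;0 0 0.2 -0.42 0 0 255;0 0 0.2 -0.56 0 0 255;0 0 0.2 -0.7 0 0 255")

```text
t: 5.6
position: [0.5608, -0.1191, 0.1416]
tool_rot: [0.233, 0.667, -0.234, 0.668]
force: [2.5, -9.8, -5.6]
width: 0.0108
```

```bash
cat > st.py <<'E'
from h import *
s=robot.sense();R=Ro.from_quat(s["tool_rot"]).as_matrix();print(s["t"],s["q"].round(3),s["position"].round(4),"tool F",(R.T@s["force"]).round(1),"yaw",np.arctan2(R[1,1],R[0,1]).round(3),"T",s["ft_torque"].round(3),s["width"].round(4))
E
python3 st.py
```

```text
Traceback (most recent call last):
  File "st.py", line 2, in <module>
    s=robot.sense();R=Ro.from_quat(s["tool_rot"]).as_matrix();print(s["t"],s["q"].round(3),s["position"].round(4),"tool F",(R.T@s["force"]).round(1),"yaw",np.arctan2(R[1,1],R[0,1]).round(3),"T",s["ft_torque"].round(3),s["width"].round(4))
                                                                                                                                                                                                                          ^^^^^^^^^^^^^^^^
AttributeError: 'float' object has no attribute 'round'
```

```bash
sed -i 's/s\["width"\].round(4)/s["width"]/' st.py; python3 st.py
```

```text
5.6 [ 0.226  0.832 -0.144  1.605  0.164  0.716 -0.668] [ 0.5608 -0.1191  0.1416] tool F [ 5.6 -6.1  8. ] yaw 0.899 T [-1.843 -0.468 -0.121] 0.010758167425285152
```

arm_command(moves="0.1 -0.3 0.4 0 0 0 255;0.1 -0.3 0.4 0 0 0 255")

```text
t: 5.8
position: [0.5608, -0.1192, 0.1416]
tool_rot: [0.235, 0.667, -0.235, 0.667]
force: [1.1, -6.5, -1.8]
width: 0.011
```

```bash
python3 st.py
```

```text
5.8 [ 0.226  0.832 -0.143  1.605  0.162  0.716 -0.671] [ 0.5608 -0.1192  0.1416] tool F [ 1.8 -4.4  4.9] yaw 0.894 T [-1.427 -0.265  0.066] 0.011034250564935772
```

arm_command(moves="0 -0.4 0.5 -0.14 0 0 255;0 -0.4 0.5 -0.28 0 0 255;0 -0.4 0.5 -0.42 0 0 255;0 -0.4 0.5 -0.56 0 0 255;0 -0.4 0.5 -0.7 0 0 255")

```text
t: 6.3
position: [0.5614, -0.1194, 0.1416]
tool_rot: [-0.01, 0.707, 0.01, 0.707]
force: [4.1, -4.3, -4.5]
width: 0.0108
```

```bash
python3 st.py
```

```text
6.3 [ 0.328  0.847 -0.345  1.6    0.377  0.761 -0.157] [ 0.5614 -0.1194  0.1416] tool F [ 4.5 -4.4  4. ] yaw 1.6 T [-0.924 -1.004 -0.084] 0.01081132992842845
```

arm_command(moves="0.1 -0.4 0.5 -0.14 0 0 255;0.1 -0.4 0.5 -0.28 0 0 255;0.1 -0.4 0.5 -0.42 0 0 255;0.1 -0.4 0.5 -0.56 0 0 255;0.1 -0.4 0.5 -0.6 0 0 255")

```text
t: 6.8
position: [0.562, -0.1192, 0.1416]
tool_rot: [-0.218, 0.672, 0.219, 0.673]
force: [5.0, -1.6, -1.4]
width: 0.0111
```

```bash
python3 st.py
```

```text
6.8 [ 0.409  0.872 -0.516  1.595  0.541  0.821  0.3  ] [ 0.562  -0.1192  0.1416] tool F [ 1.4 -4.2  3.1] yaw 2.2 T [-0.154 -0.966 -0.083] 0.011054896787649787
```

arm_command(moves="0 -0.3 0.3 -0.14 0 0 255;0 -0.3 0.3 -0.28 0 0 255;0 -0.3 0.3 -0.42 0 0 255;0 -0.3 0.3 -0.56 0 0 255;0 -0.3 0.3 -0.6 0 0 255")

```text
t: 7.3
position: [0.5623, -0.1187, 0.1416]
tool_rot: [-0.407, 0.577, 0.408, 0.578]
force: [3.8, 1.8, 1.3]
width: 0.0112
```

```bash
python3 st.py
```

```text
7.3 [ 0.482  0.906 -0.679  1.591  0.683  0.895  0.779] [ 0.5623 -0.1187  0.1416] tool F [-1.3 -3.   3. ] yaw 2.8 T [ 0.407 -0.763 -0.018] 0.01124099802463107
```

arm_command(moves="-0.1 -0.2 0.2 -0.1 0 0 255;-0.1 -0.2 0.2 -0.18 0 0 255;-0.1 -0.2 0.2 -0.24 0 0 255;-0.1 -0.2 0.2 -0.24 0 0 255")

```text
t: 7.7
position: [0.5623, -0.1185, 0.1416]
tool_rot: [-0.472, 0.525, 0.473, 0.526]
force: [3.0, 3.5, -0.0]
width: 0.0113
```

```bash
python3 st.py;python3 - <<'E'
from h import *
f=robot.grab_frame("wrist");cv2.imwrite("pics/w6.png",f[180:380,160:400,::-1].repeat(3,0).repeat(3,1))
E
```

```text
7.7 [ 0.508  0.921 -0.74   1.589  0.733  0.928  0.973] [ 0.5623 -0.1185  0.1416] tool F [ 0.1 -2.6  3.8] yaw 3.036 T [ 0.793 -0.48  -0.335] 0.011349387435777744
```

View pics/w6.png

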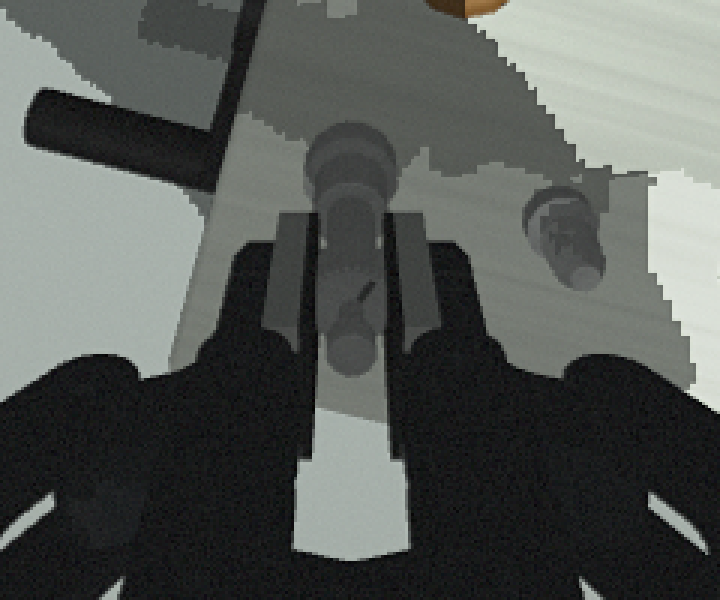

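arm_command(moves="0 0 0 0 0 0 120;0 0 0 0 0 0 120;0 0 0 0 0 0 100;0 0 0 0 0 0 100;0 0 0 0 0 0 100")

```text
t: 8.25
position: [0.5621, -0.1196, 0.1416]
tool_rot: [-0.473, 0.525, 0.473, 0.525]
force: [0.3, -0.3, 0.3]
width: 0.0522
```

```bash
python3 st.py;python3 - <<'E'
from h import *
f=robot.grab_frame("wrist");cv2.imwrite("pics/w7.png",f[180:380,160:400,::-1].repeat(3,0).repeat(3,1))
E
```

```text
8.25 [ 0.509  0.921 -0.739  1.589  0.735  0.928  0.975] [ 0.5621 -0.1196  0.1416] tool F [-0.3 -0.3 -0.3] yaw 3.037 T [-0.038  0.004 -0.008] 0.05221467041526882
```

View pics/w7.png

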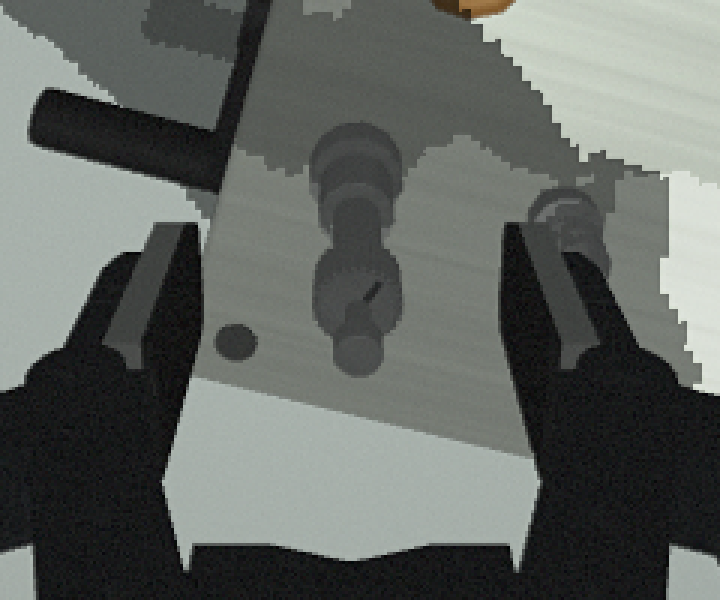

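arm_command(moves="-40 0 0 0 0 0 100;-40 0.9 1 0 0 0 255;-40 0.9 1 0 0 0 255;-40 0.9 1 0 0 0 255;-40 0.9 1 0 0 0 255")

```text
t: 8.8
position: [0.5611, -0.1185, 0.1809]
tool_rot: [-0.473, 0.526, 0.474, 0.525]
force: [0.1, 0.6, -0.2]
width: -0.0002
```

arm_command(moves="0 0 0 0 0 0 255;0 0 0 0 0 0 255;0 0 0 0 0 0 255;0 0 0 0 0 0 255;0 0 0 0 0 0 255")

```text
t: 9.3
position: [0.5613, -0.1184, 0.1816]
tool_rot: [-0.473, 0.525, 0.473, 0.525]
force: [-0.6, 0.7, 0.1]
width: 0.0001
```

```bash
python3 st.py;python3 - <<'E'
from h import *
s=robot.sense()
f=robot.grab_frame("wrist");cv2.imwrite("pics/w8.png",f[180:380,160:400,::-1].repeat(3,0).repeat(3,1))
R=Ro.from_quat(s["tool_rot"]).as_matrix();print(R.T@(np.array([.5613,-.1185,.1605])-s["position"])*1e3)
Pm=Pw(s);z=lambda uv:((uv[0]-160)*3,(uv[1]-180)*3)
print(z(proj(Pm,(.5613,-.1185,.1605))))
f=robot.grab_frame("side");cv2.imwrite("pics/s8.png",cv2.resize(f[150:250,230:350,::-1],None,fx=6,fy=6,interpolation=cv2.INTER_CUBIC))
E
```

```text
9.3 [ 0.522  0.869 -0.774  1.553  0.683  1.007  1.015] [ 0.5613 -0.1184  0.1816] tool F [-0.1  0.6  0.6] yaw 3.038 T [0.01  0.    0.009] 5.367323304524739e-05
[ 2.10935208e+01 -2.66645265e-03 -6.70335030e-02]
(np.float64(345.6061056803771), np.float64(224.8093603570791))
```

View pics/w8.png

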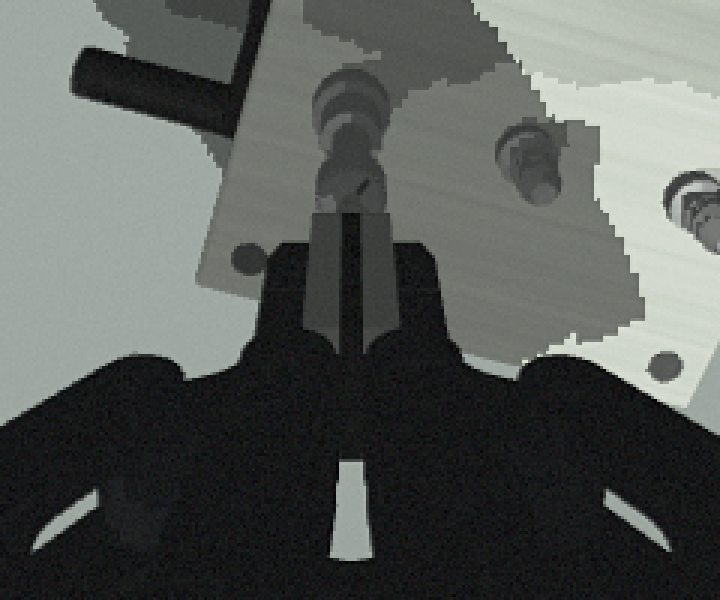

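View pics/s8.png

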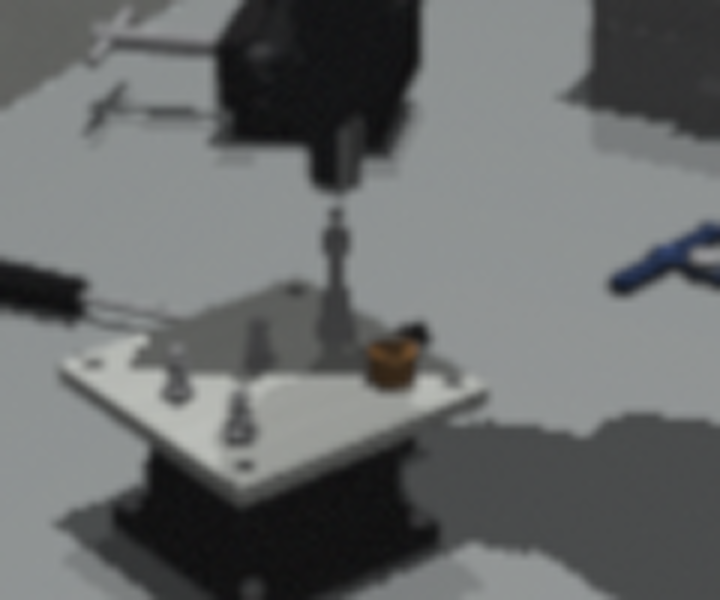

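arm_command(moves="4 0 0 0 0 0 255;7 0 0 0 0 0 255;9 0 0 0 0 0 255;10 0 0 0 0 0 255;10 0 0 0 0 0 255")

```text
t: 9.9
position: [0.5613, -0.1184, 0.1715]
tool_rot: [-0.473, 0.525, 0.473, 0.525]
force: [-1.2, 0.2, 0.6]
width: -0.0
```

arm_command(moves="0.3 0 0 0 0 0 255;0.6 0 0 0 0 0 255;0.9 0 0 0 0 0 255;1.2 0 0 0 0 0 255;1.5 0 0 0 0 0 255")

```text
t: 10.4
position: [0.5614, -0.1184, 0.1701]
tool_rot: [-0.473, 0.525, 0.473, 0.525]
force: [-2.0, 0.2, 2.9]
width: 0.0
```

```bash
python3 st.py;python3 - <<'E'
from h import *
f=robot.grab_frame("side");cv2.imwrite("pics/s9.png",cv2.resize(f[160:220,250:330,::-1],None,fx=9,fy=9,interpolation=cv2.INTER_CUBIC))
E
```

```text
10.4 [ 0.518  0.883 -0.764  1.566  0.698  0.983  1.003] [ 0.5614 -0.1184  0.1701] tool F [-2.9  2.  -0.1] yaw 3.038 T [-0.073  0.131  0.025] 3.994536552941123e-05
```

View pics/s9.png

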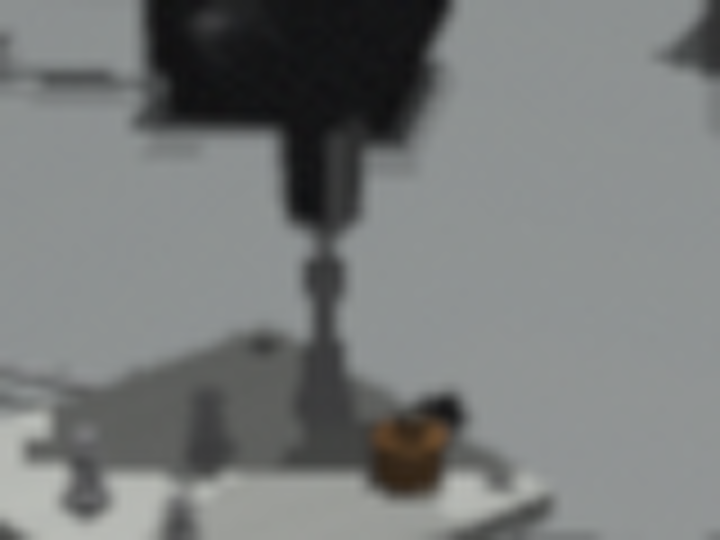

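arm_command(moves="0.3 0 0 0 0 0 255;0.6 0 0 0 0 0 255;0.9 0 0 0 0 0 255;1.2 0 0 0 0 0 255;1.5 0 0 0 0 0 255")

```text
t: 10.95
position: [0.5613, -0.1184, 0.1686]
tool_rot: [-0.473, 0.525, 0.473, 0.525]
force: [-0.6, 1.2, 3.8]
width: 0.0002
```

arm_command(moves="0.1 0 0 0 0 0 255;0.2 0 0 0 0 0 255;0.3 0 0 0 0 0 255;0.4 0 0 0 0 0 255;0.5 0 0 0 0 0 255")

```text
t: 11.45
position: [0.5613, -0.1184, 0.1682]
tool_rot: [-0.473, 0.525, 0.473, 0.525]
force: [-2.1, 0.3, 5.7]
width: 0.0
```

arm_command(moves="0.1 0 0 0 0 0 255;0.2 0 0 0 0 0 255;0.3 0 0 0 0 0 255;0.3 0 0 0 0 0 255")

```text
t: 11.85
position: [0.5614, -0.1184, 0.168]
tool_rot: [-0.473, 0.525, 0.473, 0.525]
force: [-2.0, -0.2, 6.6]
width: 0.0006
```

arm_command(moves="0.1 0 0 0 0 0 255;0.2 0 0 0 0 0 255;0.3 0 0 0 0 0 255;0.3 0 0 0 0 0 255")

```text
t: 12.25
position: [0.5614, -0.1184, 0.1678]
tool_rot: [-0.473, 0.525, 0.473, 0.525]
force: [-0.5, -0.3, 9.6]
width: -0.0001
```

arm_command(moves="0.1 0 0 0 0 0 255;0.1 0 0 0 0 0 255")

```text
t: 12.45
position: [0.5614, -0.1184, 0.1677]
tool_rot: [-0.473, 0.525, 0.473, 0.525]
force: [-1.6, 0.9, 9.1]
width: -0.0
```

```bash
python3 st.py;python3 - <<'E'
from h import *
f=robot.grab_frame("side");cv2.imwrite("pics/s10.png",cv2.resize(f[160:220,250:330,::-1],None,fx=9,fy=9,interpolation=cv2.INTER_CUBIC))
E
```

```text
12.45 [ 0.517  0.886 -0.762  1.568  0.701  0.978  1.   ] [ 0.5614 -0.1184  0.1677] tool F [-9.1  1.7  0.7] yaw 3.038 T [-0.066  0.384  0.   ] -1.1097624635834288e-05
```

View pics/s10.png

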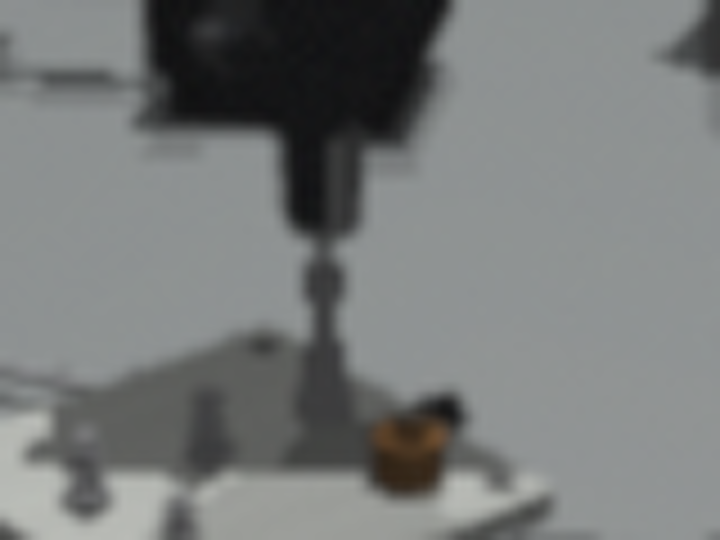

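arm_command(moves="0.1 0 0 0 0 0 255;0.1 0 0 0 0 0 255;0.1 0 0 0 0 0 255")

```text
t: 12.8
position: [0.5614, -0.1184, 0.1676]
tool_rot: [-0.473, 0.525, 0.473, 0.525]
force: [-1.4, 0.0, 10.8]
width: 0.0002
```

arm_command(moves="0 0 0 0 0 0 255;0 0 0 0 0 0 255;0 0 0 0 0 0 255;0 0 0 0 0 0 255;0 0 0 0 0 0 255")

```text
t: 13.3
position: [0.5614, -0.1184, 0.1676]
tool_rot: [-0.473, 0.525, 0.473, 0.525]
force: [-1.9, -0.2, 10.2]
width: 0.0002
```

arm_command(moves="0 0 0 0 0 0 255;0 0 0 0 0 0 255;0 0 0 0 0 0 255;0 0 0 0 0 0 255;0 0 0 0 0 0 255")

```text
t: 13.8
position: [0.5614, -0.1184, 0.1676]
tool_rot: [-0.473, 0.525, 0.473, 0.525]
force: [-1.0, -0.5, 10.4]
width: -0.0001
```

arm_command(moves="0 0 0 0 0 0 255;0 0 0 0 0 0 255;0 0 0 0 0 0 255;0 0 0 0 0 0 255;0 0 0 0 0 0 255")

```text
t: 14.3
position: [0.5614, -0.1184, 0.1676]
tool_rot: [-0.473, 0.525, 0.473, 0.525]
force: [-1.9, -0.6, 9.5]
width: -0.0
```

arm_command(moves="0 0 0 0 0 0 255;0 0 0 0 0 0 255;0 0 0 0 0 0 255;0 0 0 0 0 0 255;0 0 0 0 0 0 255")

```text
t: 14.8
position: [0.5614, -0.1184, 0.1677]
tool_rot: [-0.473, 0.525, 0.473, 0.525]
force: [-1.5, 0.5, 9.6]
width: -0.0003
```

arm_command(moves="0 0 0 0 0 0 255;0 0 0 0 0 0 255;0 0 0 0 0 0 255;0 0 0 0 0 0 255;0 0 0 0 0 0 255")

```text
t: 15.3
position: [0.5614, -0.1184, 0.1676]
tool_rot: [-0.473, 0.525, 0.473, 0.525]
force: [-1.8, -0.2, 10.0]
width: 0.0004
```

arm_command(moves="-1 0 0 0 0 0 255;-3 0 0 0 0 0 255;-8 0 0 0 0 0 255;-30 0 0 0 0 0 255;-60 0 0 0 0 0 255")

```text
t: 15.8
position: [0.5607, -0.1185, 0.2273]
tool_rot: [-0.473, 0.526, 0.474, 0.525]
force: [-0.2, 0.3, 0.1]
width: -0.0001
```

arm_command(moves="0 0 0 0 0 0 255;0 0 0 0 0 0 255;0 0 0 0 0 0 255")

```text
t: 16.1
position: [0.561, -0.1186, 0.2266]
tool_rot: [-0.473, 0.526, 0.474, 0.525]
force: [0.2, 0.0, 0.3]
width: 0.0001
```

```bash
python3 st.py;python3 - <<'E'
from h import *
s=robot.sense();f=robot.grab_frame("wrist");cv2.imwrite("pics/w11.png",f[100:300,160:400,::-1].repeat(3,0).repeat(3,1))
f=robot.grab_frame("side");cv2.imwrite("pics/s11.png",cv2.resize(f[160:220,250:330,::-1],None,fx=9,fy=9,interpolation=cv2.INTER_CUBIC))
f=robot.grab_frame("scene");cv2.imwrite("pics/c11.png",f[:,:,::-1])
E
```

```text
16.1 [ 0.534  0.816 -0.806  1.495  0.629  1.104  1.063] [ 0.561  -0.1186  0.2266] tool F [-0.3 -0.2  0. ] yaw 3.038 T [ 0.048 -0.024 -0.028] 0.00013817507608788093
```

View pics/w11.png

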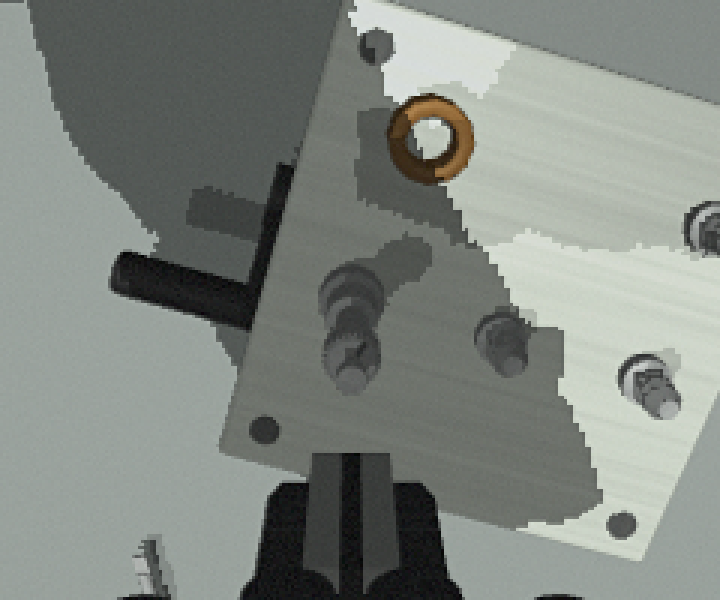

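View pics/s11.png

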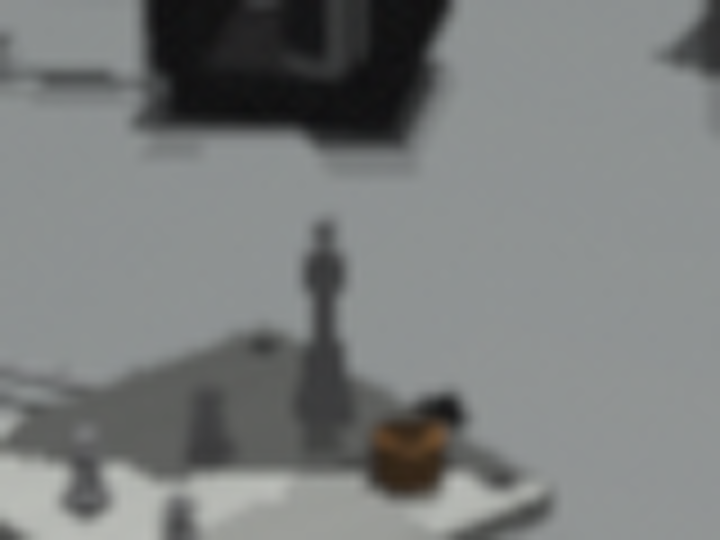

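View pics/c11.png

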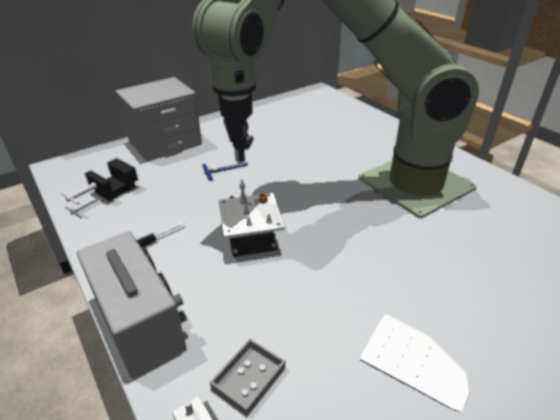

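```bash
python3 -c "
from station import robot
robot.sign_off()"
```

```text
the job is handed in; nothing more can be done
```

I vented the bleed valve and handed the job in after about 16 s of the 72 s allowed. No verdict was reported.

- **Nut:** I gripped the lock nut and turned the tool 3.4 rad anticlockwise in one go. The torque then rose to about 0.34 N m, which I took as the end stop. The nut's index mark stayed fixed relative to the fingers the whole way. In the last picture it is still in the unscrewed position.
- **Side force while turning:** The sideways load on the nut reached about 10 N at one point, so I corrected the tool position, after which it read about 4 to 7 N.
- **Pin:** With closed fingers the force rose from 3 N to about 4 N over the first 1.5 mm. It then climbed past the spring's 5 N maximum at about 2.5 mm of travel, which I took as the stop. I held it there for 2.5 s with readings of 9.5 to 10.8 N. The highest reading was 10.8 N, under the 15 N limit, but I only read the force at the end of each move, so shorter peaks would not show.
- **Final checks:** After I lifted straight up, the force reading returned to about zero. The side picture shows the nut and pin back up by about 2 mm. The bushing, nipples, gauge and wingtip all appear where they were. I compared them by eye in the pictures and did not measure their positions again.

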